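Push a row of vial carriers home in the loading lane

TASK

In the lane that holds four vial carriers, push the row along from behind as one closed train until the first carrier is fully home against the end stop and all four are closed up behind it, then draw clear. Push steadily on the rear carrier only, with the fingertips; lift nothing and do not let the row break up. Leave the other lane with its two carriers, and everything else on the bench, as it is.

Things in the scene. Friction and masses are not known exactly. Their poses are not given: they have to be found in the camera images.
- lane: the lane to load: straight aluminium channel, 300 mm long (its x), 49 mm wide (its y), fixed to the bench. Floor 6 mm above the bench; two side walls 6 mm thick whose tops are 18 mm above the bench, 37 mm apart inside, so carriers stand well above them. Open at its -x end; a grey end stop 46 mm tall closes its +x end. Origin: centre of its underside. +x points along the lane towards the stop, z up
- lane_stop (a point): centre line of the lane, at floor height, on the face of the end stop that the first carrier must reach (130 mm from the lane's origin along +x); same axes as the lane
- carrier_1: first (front) carrier of the row of four in the lane: grey plastic block 36 mm long (its x), 34 mm wide (its y), 40 mm tall, with two white vial caps 13 mm across and 12 mm tall side by side on top (52 mm in all), about 60 g; origin: centre of its underside. Its x points towards the stop. The row starts some 45 to 95 mm short of the stop
- carrier_2: second carrier, same as the first, face to face behind it
- carrier_3: third carrier, same, face to face behind the second
- carrier_4: rear (last) carrier, same, face to face behind the third; its rear face, 18 mm behind its origin, is free to push on. The row of four slides with 1 to 3 N
- other_lane: a second, like lane standing beside it, nearer or farther from the robot (varies), with two carriers already home; leave alone. Origin and axes as for the lane
- parked_1: carrier against the stop of the other lane, same size; leave alone
- parked_2: carrier behind it in the other lane, same size; leave alone
- vial: screw-cap vial, 24 mm across, 45 mm tall, standing between the two lanes; leave alone; origin: centre of its underside
- scoop: flat steel scoop, about 140 mm long, 14 mm wide, 4 mm thick, lying between the lanes along its own x; its origin is near the middle; leave alone
- reagent: glass reagent bottle, 72 mm across, 150 mm tall, on the robot's left; leave alone; origin: centre of its underside
- beaker: glass beaker, 68 mm across, 80 mm tall, on the robot's left; leave alone; origin: centre of its underside
- tip_box: box of pipette tips, 85 x 120 x 62 mm, on the robot's right; leave alone; origin: centre of its underside
- jar: amber jar, 56 mm across, 65 mm tall, on the robot's right; leave alone; origin: centre of its underside

How it is judged:
By the outcome, as a careful person would: the job done as asked, in the order asked, and still so for the second after the job is handed in, with the robot touching nothing.
It also fails if it takes over 34 s, if anything falls off the work surface, if the arm or the gripper's body presses on something with over 40 N, if the wrist force passes 120 N, or if a joint passes its speed limit or range.

ROBOT

A 6-joint arm with a two-finger parallel gripper is mounted at the origin on the work surface. World frame = base frame: x ahead of the robot, y to its left, z up, the work surface at z = 0. Lengths are in m, angles in degrees, forces in N, time in s.
With the tool pointing down it reaches from about 0.25 to 0.725 m from the base axis. Payload 9.7 kg.
Tool frame: the origin (TCP) lies at the centre of the arm's flange, where the gripper is bolted on; the fingertips stand 173 mm ahead of it and the grasp point (between the pads) lies bot.grip_depth ahead of it (bot.grip_depth is the distance from the TCP to the grasp point, in m); z points along the fingers, y is the direction in which the jaws open and shut (so a half turn about z gives the same grasp; the last joint's range is limited). The gripper opens to 85 mm and grips with 20 to 120 N. Pads are 22 mm wide; open, the fingers measure 114 mm over their backs; the gripper's body (76 mm by 85 mm) begins 54 mm behind the grasp point. The pads swing forward as they close: fully open they stand 13 mm farther back than shut.
Start: joints at [72.594, 4.979, 10.078, 95.1, 0, 90], TCP at [0.165, 0.525, 0.405] pointing down, gripper open.
Joint ranges: [-179.16, 179.16], [-48.56, 103.87], [-65.8, 70.77], [-126.05, 130.52], [-82.76, 87.17], [-180, 180]. Speed limits (degrees/s): [127.2, 127.2, 147.25, 180, 180, 180].

INTERFACE

Orientations are given as [roll, pitch, yaw] about the fixed x, y, z axes, in that order (R = Rz(yaw) Ry(pitch) Rx(roll)).
In Python, from workcell import status, viewer, bot gives the robot as it stands. The module is installed in compiled form; this text tells all that it offers.
- The arm moves only by the tool move_arm, never from a script. Its argument "commands" is a list of rows, each an object with "claw": the gripper's target within -1 to 1 (fully open at 1, half-way at 0, shut at -1); "travel": the shift along the tool's x, y, z in cm, a list of three; "turn": the turn about the tool's z in degrees. A call has 1 to 5 rows; each row shifts and turns the commanded pose from where the row before left it, along the tool's axes as they then stand; what a row does not reach is not made up. A row lasts 1/12 s, in which the tool goes at most 41.7 mm and 7.16 degrees, less where a joint would pass 70% of its speed; a pose out of reach is approached as far as the arm can. A call is refused whole if a number of a shift passes 4.17 or a number of a turn 7.16, either way. A call with a gripper value outside its range is refused whole. The fingers move at their own pace and stop on an object; "squeeze" is the grip in N (left out, the last holds). Time passes only in rows, so rows that do not move let the fingers close. It gives the time, the measured TCP pose, the force and the opening at its end, in the units of the state.
- status.get_obs(): the state, without advancing time (a new reading comes with each control period).
- viewer.camera(name): name is "scene" or "top" or "wrist"; returns the picture (400x640x3 uint8, blue, green, red); there is no depth.
- viewer.camera_params(name): a dict with "camera_matrix" (3x3 intrinsics, pixels), "D" ([k1, k2, p1, p2, k3] as OpenCV has them; the pictures are not rectified), "xyz" and "rotation" of the camera in the world. Camera axes: x right, y up, looking along -z (the intrinsics and any distortion apply to the point x, -y, -z); pixel columns grow to the right and rows downward; lengths in m; the calibration is good to about 2 mm. A picture is of the moment at which its call begins: read the wrist's pose just before it. camera_params takes no time and is no camera call; for the wrist camera it gives the pose at the moment of the call.
- bot.job_done(): hands the job in, once; it reports no verdict.
The state is a dict: "time": time; "q": joint angles; "qd": joint speeds; "joint_efforts": joint torques, N m; "ee_pos": TCP position; "tcp_rot": TCP orientation; "wrist_force": force on the tool from outside, world axes, zero at the start; "torque": the same for the moment, N m; "opening": finger opening in m.
Only numpy, scipy, OpenCV 4.12 (cv2) and the standard library are available. Lean on these libraries where they do the work, as an engineer would, in place of code of your own. Each camera call takes 0.05 s, during which the arm holds its last target.

## Working session

There is one attempt and no reset: what is moved stays moved. The work goes in short steps, Python scripts to look and compute and a tool call to move; the robot and the scene stay as the last step left them, time stands still between calls to the robot, and variables do not carry over. Pictures are saved under pics/ and viewed, and the job is handed in when it is done.

Besides the shell and the picture viewer there is one more tool, called after "Call:" in YAML: its name, and indented under it one key for each argument. move_arm: Moves the arm, as the interface text tells. Its arguments: {"type":"object","properties":{"commands":{"type":"array"},"squeeze":{"type":"number"}},"required":["commands"]}

```bash
mkdir -p pics; python3 - <<'E'
from workcell import status, viewer, bot
import cv2,json
o=status.get_obs(); print(o); print(bot.grip_depth)
for n in ("scene","top"):
    cv2.imwrite(f"pics/{n}0.png",viewer.camera(n)); print(n,viewer.camera_params(n))
E
```

```text
{'time': 0.0, 'q': array([ 7.25944072e+01,  5.00957636e+00,  1.00334351e+01,  9.50985945e+01,
       -1.16570365e-03,  8.99993569e+01]), 'qd': array([ 0.00984063,  0.0573635 ,  0.01282994,  0.07157845,  0.00546326,
       -0.04433114]), 'joint_efforts': array([ 4.67057434e-04, -5.20391679e+01,  4.64804184e+01,  1.62232993e-02,
        4.77089941e-05,  9.84332274e-06]), 'ee_pos': array([0.16452461, 0.52481155, 0.40398841]), 'tcp_rot': array([-1.79925264e+02,  1.16486376e-03,  1.62595052e+02]), 'wrist_force': array([ 1.05541011,  0.42074457, -0.01088203]), 'torque': array([-0.02142292, -0.05150077,  0.00439722]), 'opening': 0.08561444068457022}
0.1547
scene {'camera_matrix': array([[438.23913837,   0.        , 321.21301923],
       [  0.        , 438.23913837, 202.94370281],
       [  0.        ,   0.        ,   1.        ]]), 'D': array([-0.003787,  0.      ,  0.      ,  0.      ,  0.      ]), 'xyz': array([ 1.42743629, -0.313475  ,  0.68107979]), 'rotation': array([56.81529284,  0.55107263, 69.74409729])}
top {'camera_matrix': array([[470.88752045,   0.        , 311.19545387],
       [  0.        , 470.88752045, 193.94199577],
       [  0.        ,   0.        ,   1.        ]]), 'D': array([-0.08353457,  0.        ,  0.        ,  0.        ,  0.        ]), 'xyz': array([ 0.35990847, -0.00551551,  1.40782236]), 'rotation': array([  7.83475764,  -0.41070509, -91.2262714 ])}
```

View pics/scene0.png

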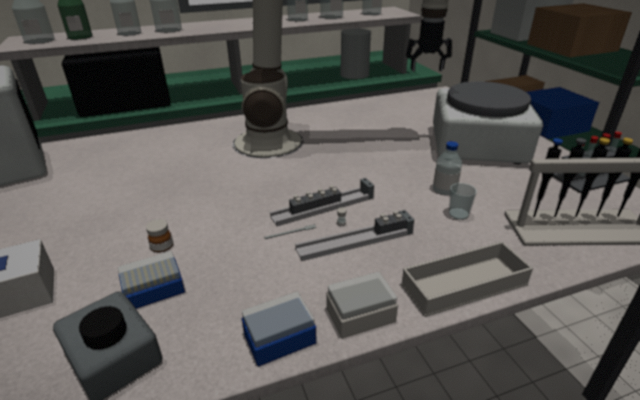

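View pics/top0.png

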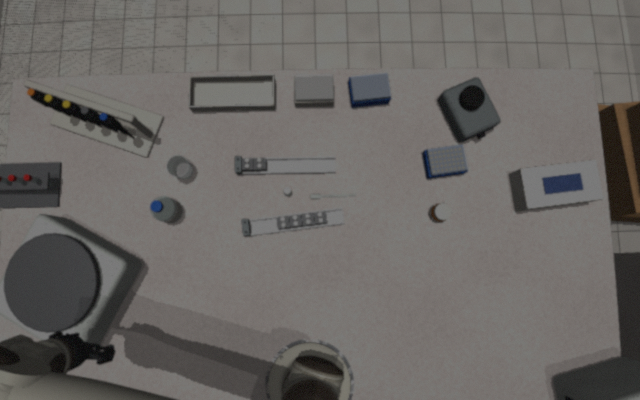

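The target lane (4 carriers) is the one nearer the robot, around (243,227) to (343,217) in the top view. Its stop is at the left (+y) end, and the free rear face is near (327,217). I'll zoom in next.

```bash
cat > h.py <<'E'
from workcell import status, viewer, bot
import cv2,numpy as np
from scipy.spatial.transform import Rotation as Ro
def cam(n):
    p=viewer.camera_params(n); R=Ro.from_euler('xyz',p['rotation'],degrees=True).as_matrix()
    return p['camera_matrix'],p['D'],p['xyz'],R
def ray(n,uv,z,c=None):
    K,D,t,R=c or cam(n)
    q=cv2.undistortPoints(np.array(uv,float).reshape(-1,1,2),K,D).reshape(-1,2)
    d=np.c_[q[:,0],-q[:,1],-np.ones(len(q))]@R.T
    return t+d*((z-t[2])/d[:,2])[:,None]
def proj(n,P,c=None):
    K,D,t,R=c or cam(n)
    X=(np.array(P,float).reshape(-1,3)-t)@R; X=X*[1,-1,-1]
    return cv2.projectPoints(X,np.zeros(3),np.zeros(3),K,D)[0].reshape(-1,2)
E
python3 - <<'E'
from h import *
im=cv2.imread('pics/top0.png'); a=im[145:245,225:365]
cv2.imwrite('pics/topz.png',cv2.convertScaleAbs(cv2.resize(a,None,fx=5.7,fy=5.7,interpolation=cv2.INTER_CUBIC),alpha=1.5))
print(ray('top',[(243,227),(343,217)],0.018))
E
```

```text
[[ 0.45645367  0.18396521  0.018     ]
 [ 0.48003439 -0.11229975  0.018     ]]
```

View pics/topz.png

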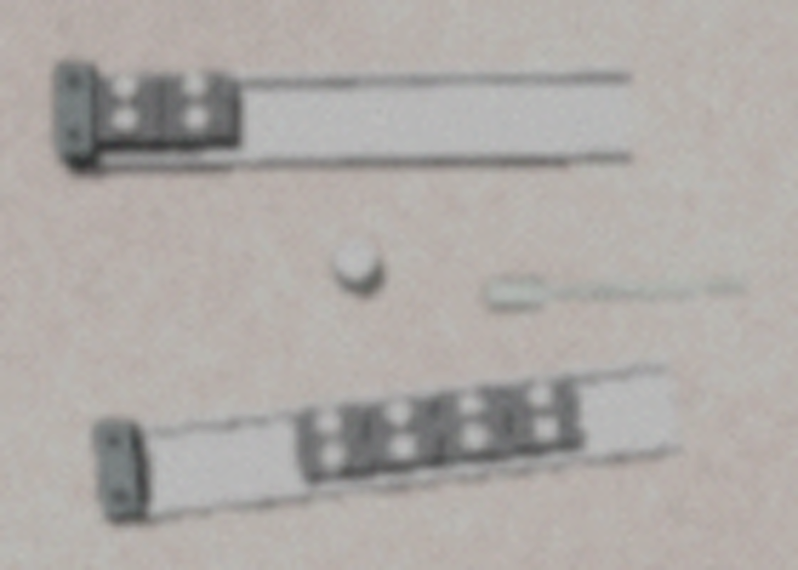

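```bash
python3 - <<'E'
from h import *
from scipy.optimize import least_squares
z=lambda L:[(225+x/5.7-.4,145+y/5.7-.4) for x,y in L]
caps=ray('top',z([(330,420),(333,455),(400,412),(404,446),(473,403),(477,437),(543,395),(548,428)]),.058)
m=(caps[::2]+caps[1::2])/2; print(m, np.linalg.norm(caps[::2]-caps[1::2],axis=1))
d=m[0]-m[3]; print('heading',np.degrees(np.arctan2(d[1],d[0])),np.linalg.norm(d)/3)
print('rear end walls',ray('top',z([(668,368),(680,450)]),.018))
print('stop top',ray('top',z([(97,422),(135,420),(147,517),(112,522)]),.046))
print('row top corners rear,front',ray('top',z([(575,380),(585,445),(300,412),(312,478)]),.046))
print('vial',ray('top',z([(357,262)]),.045))
print('scoop',ray('top',z([(490,292),(742,289)]),.004))
E
```

```text
[[ 0.46764815  0.06416814  0.058     ]
 [ 0.47121504  0.02858993  0.058     ]
 [ 0.47500343 -0.00827972  0.058     ]
 [ 0.47856056 -0.04392434  0.058     ]] [0.01773885 0.0172973  0.01730673 0.0168818 ]
heading 95.76472811691787 0.03621397190060201
rear end walls [[ 0.50344289 -0.10941649  0.018     ]
 [ 0.46056154 -0.11437665  0.018     ]]
stop top [[0.4788701  0.18409199 0.046     ]
 [0.47951178 0.16470647 0.046     ]
 [0.43010327 0.15884996 0.046     ]
 [0.42791184 0.17662796 0.046     ]]
row top corners rear,front [[ 0.49539697 -0.05969089  0.046     ]
 [ 0.46211258 -0.06393488  0.046     ]
 [ 0.4819213   0.08063712  0.046     ]
 [ 0.44821573  0.07496276  0.046     ]]
vial [[0.55858272 0.05054758 0.045     ]]
scoop [[ 0.54713505 -0.01769156  0.004     ]
 [ 0.54600739 -0.15087712  0.004     ]]
```

Call:
move_arm:
  commands:
    - {"claw": -1,"travel": [-2.85,-2.9,0],"turn": 0}
    - {"claw": -1,"travel": [-2.85,-2.9,0],"turn": 0}
    - {"claw": -1,"travel": [-2.85,-2.9,0],"turn": 0}
    - {"claw": -1,"travel": [-2.85,-2.9,0],"turn": 0}
    - {"claw": -1,"travel": [-2.85,-2.9,0],"turn": 0}

```text
time: 0.52
ee_pos: [0.2574, 0.3421, 0.4043]
tcp_rot: [-180.0, -0.0, 162.6]
wrist_force: [1.6, 0.8, -0.1]
opening: 0.0256
```

Call:
move_arm:
  commands:
    - {"claw": -1,"travel": [-2.85,-2.9,0],"turn": 0}
    - {"claw": -1,"travel": [-2.85,-2.9,0],"turn": 0}
    - {"claw": -1,"travel": [-2.85,-2.9,0],"turn": 0}
    - {"claw": -1,"travel": [-2.85,-2.9,0],"turn": 0}
    - {"claw": -1,"travel": [-2.85,-2.9,0],"turn": 0}

```text
time: 0.93
ee_pos: [0.3499, 0.1609, 0.4046]
tcp_rot: [180.0, 0.0, 162.6]
wrist_force: [0.8, 0.1, -0.2]
opening: -0.0002
```

Call:
move_arm:
  commands:
    - {"claw": -1,"travel": [-2.85,-2.9,0],"turn": 0}
    - {"claw": -1,"travel": [-2.85,-2.9,0],"turn": 0}
    - {"claw": -1,"travel": [-2.85,-2.9,0],"turn": 0}
    - {"claw": -1,"travel": [-2.85,-2.9,0],"turn": 0}
    - {"claw": -1,"travel": [-2.85,-2.9,0],"turn": 0}

```text
time: 1.35
ee_pos: [0.4426, -0.0204, 0.4045]
tcp_rot: [180.0, 0.0, 162.6]
wrist_force: [0.8, 0.9, 0.2]
opening: -0.0001
```

Call:
move_arm:
  commands:
    - {"claw": -1,"travel": [0,0,0],"turn": 7}
    - {"claw": -1,"travel": [0,0,0],"turn": 7}
    - {"claw": -1,"travel": [0,0,0],"turn": 7}
    - {"claw": -1,"travel": [0,0,0],"turn": 7}
    - {"claw": -1,"travel": [0,0,0],"turn": 7}

```text
time: 1.77
ee_pos: [0.4423, -0.0184, 0.4043]
tcp_rot: [-180.0, -0.0, 127.2]
wrist_force: [1.4, -0.2, -0.4]
opening: 0.0002
```

Call:
move_arm:
  commands:
    - {"claw": -1,"travel": [0,0,0],"turn": 7}
    - {"claw": -1,"travel": [0,0,0],"turn": 7}
    - {"claw": -1,"travel": [0,0,0],"turn": 7}
    - {"claw": -1,"travel": [0,0,0],"turn": 7}
    - {"claw": -1,"travel": [0,0,0],"turn": 3.9}

```text
time: 2.18
ee_pos: [0.4423, -0.0181, 0.4044]
tcp_rot: [-180.0, -0.0, 95.3]
wrist_force: [-0.0, -0.2, 0.3]
opening: 0.0
```

```bash
python3 - <<'E'
from h import *
import pickle
o=status.get_obs(); print(o['ee_pos'],o['tcp_rot'])
c=cam('wrist'); im=viewer.camera('wrist'); pickle.dump(c,open('w1.pkl','wb'))
cv2.imwrite('pics/w1.png',im); print(c)
E
```

```text
[ 0.4422895  -0.01814553  0.40435539] [-1.79961373e+02 -6.49039922e-03  9.53091723e+01]
(array([[340.87508564,   0.        , 319.21134677],
       [  0.        , 340.87508564, 206.67656064],
       [  0.        ,   0.        ,   1.        ]]), array([-0.01530239,  0.        ,  0.        ,  0.        ,  0.        ]), array([0.43596685, 0.04983459, 0.37358891]), array([[ 9.95699860e-01, -8.91081104e-02, -2.53284923e-02],
       [ 9.26377403e-02,  9.57190939e-01,  2.74233031e-01],
       [-1.92183895e-04, -2.75400165e-01,  9.61329658e-01]]))
```

View pics/w1.png

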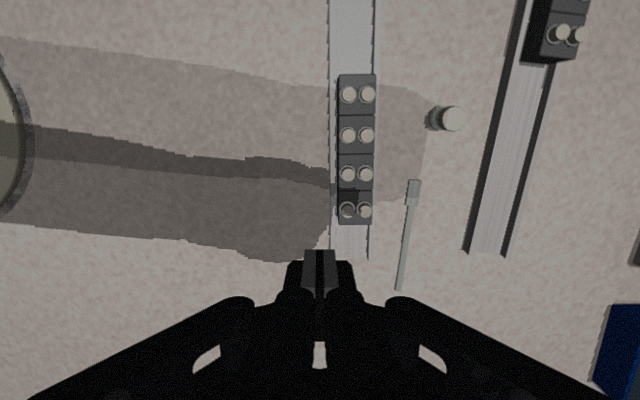

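```bash
python3 - <<'E'
from h import *
import pickle
c=pickle.load(open('w1.pkl','rb'))
caps=ray('',[(349,95),(368,94),(348,135),(367,135),(347,174),(366,174),(348,211),(365,211)],.058,c)
m=(caps[::2]+caps[1::2])/2; print(m, np.linalg.norm(caps[::2]-caps[1::2],axis=1))
d=m[0]-m[3]; print('heading',np.degrees(np.arctan2(d[1],d[0])),np.linalg.norm(d)/3)
print('rear top edge',ray('',[(338,224),(373,223)],.046,c),'front',ray('',[(338,75),(376,74)],.046,c))
print('lane rear outer',ray('',[(330,258),(369,258)],.018,c),'lane at v=20',ray('',[(329,20),(376,20)],.018,c))
print('tip', proj('',[(.4423,-.0181,.4044-.173)],c))
im=cv2.imread('pics/w1.png')[60:270,280:420]
cv2.imwrite('pics/w1z.png',cv2.convertScaleAbs(cv2.resize(im,None,fx=2.85*1,fy=2.85,interpolation=cv2.INTER_CUBIC),alpha=1.6))
E
```

```text
[[ 0.46923687  0.06544757  0.058     ]
 [ 0.47266113  0.03052436  0.058     ]
 [ 0.47614176 -0.00521769  0.058     ]
 [ 0.48057851 -0.04117926  0.058     ]] [0.01675242 0.01727852 0.01782053 0.0164403 ]
heading 96.07158482533814 0.035742772591946755
rear top edge [[ 0.46527112 -0.06005143  0.046     ]
 [ 0.50049886 -0.05570275  0.046     ]] front [[0.45002677 0.0809703  0.046     ]
 [0.48405121 0.08502983 0.046     ]]
lane rear outer [[ 0.4631331  -0.11077404  0.018     ]
 [ 0.50720541 -0.10668958  0.018     ]] lane at v=20 [[0.4375734  0.13133999 0.018     ]
 [0.48165738 0.13550653 0.018     ]]
tip [[319.29885358 264.59999022]]
```

View pics/w1z.png

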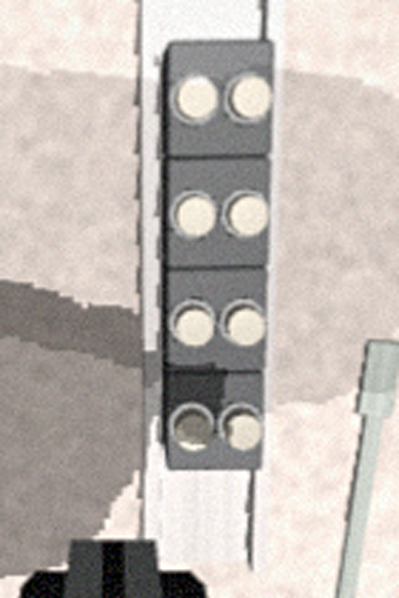

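Call:
move_arm:
  commands:
    - {"claw": -1,"travel": [0,0,0],"turn": -0.6}
    - {"claw": -1,"travel": [-2.87,1.11,0],"turn": 0}
    - {"claw": -1,"travel": [-2.87,1.11,0],"turn": 0}
    - {"claw": -1,"travel": [-2.87,1.11,0],"turn": 0}
    - {"claw": -1,"travel": [0,0,3],"turn": 0}

```text
time: 2.65
ee_pos: [0.4872, -0.1034, 0.3785]
tcp_rot: [179.6, 0.2, 96.4]
wrist_force: [1.7, 0.1, 0.2]
opening: 0.0003
```

Call:
move_arm:
  commands:
    - {"claw": -1,"travel": [0,0,3],"turn": 0}
    - {"claw": -1,"travel": [0,0,3],"turn": 0}
    - {"claw": -1,"travel": [0,0,3],"turn": 0}
    - {"claw": -1,"travel": [0,0,3],"turn": 0}
    - {"claw": -1,"travel": [0,0,1.5],"turn": 0}

```text
time: 3.07
ee_pos: [0.4838, -0.0999, 0.2358]
tcp_rot: [-179.8, -0.1, 96.5]
wrist_force: [-0.8, -0.3, -0.3]
opening: -0.0
```

```bash
python3 - <<'E'
from h import *
import pickle
o=status.get_obs(); print(o['ee_pos'],o['tcp_rot'],o['wrist_force'])
c=cam('wrist'); im=viewer.camera('wrist'); pickle.dump(c,open('w2.pkl','wb'))
cv2.imwrite('pics/w2.png',im)
print(proj('',[o['ee_pos']-[0,0,.173]],c))
E
```

```text
[ 0.48382375 -0.09989922  0.23576676] [-1.79765736e+02 -7.95571962e-02  9.65063263e+01] [-0.84572571 -0.33417752 -0.32608466]
[[320.664994   265.05643649]]
```

View pics/w2.png

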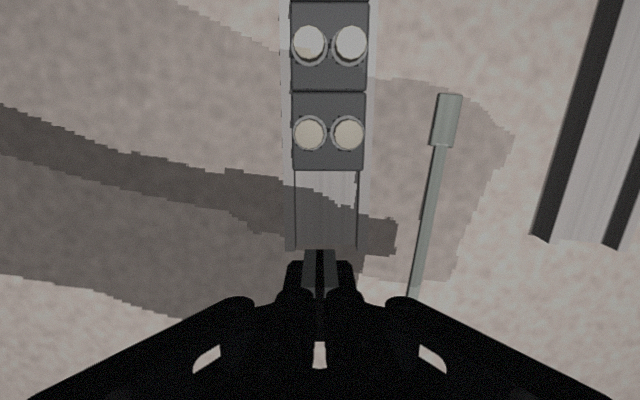

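```bash
python3 - <<'E'
from h import *
import pickle
c=pickle.load(open('w2.pkl','rb'))
r=lambda L,z:print(ray('',L,z,c))
print('outer z.018');r([(286,248),(366,248)],.018)
print('inner z.018');r([(295,246),(358,246)],.018)
print('caps');r([(309,132),(348,132),(309,43),(350,43)],.058)
print('rear edge');r([(293,170),(364,171)],.046)
E
python3 -c "
import cv2
im=cv2.imread('pics/w2.png')[80:300,250:400]
cv2.imwrite('pics/w2z.png',cv2.convertScaleAbs(cv2.resize(im,None,fx=2.7,fy=2.7,interpolation=cv2.INTER_CUBIC),alpha=1.6))"
```

```text
outer z.018
[[ 0.46467101 -0.11263948  0.018     ]
 [ 0.5116636  -0.1072044   0.018     ]]
inner z.018
[[ 0.46984287 -0.11075811  0.018     ]
 [ 0.50678142 -0.10648684  0.018     ]]
caps
[[ 0.47214574 -0.04167248  0.058     ]
 [ 0.48851793 -0.0397963   0.058     ]
 [ 0.46849509 -0.00729661  0.058     ]
 [ 0.48462029 -0.00545891  0.058     ]]
rear edge
[[ 0.46619588 -0.06075309  0.046     ]
 [ 0.49948352 -0.05740661  0.046     ]]
```

View pics/w2z.png

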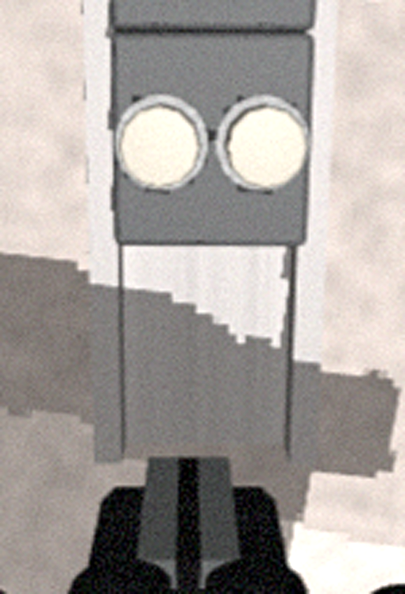

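Call:
move_arm:
  commands:
    - {"claw": -1,"travel": [0,0.28,0],"turn": 0}
    - {"claw": -1,"travel": [0,0,1.5],"turn": 0}
    - {"claw": -1,"travel": [0,0,1.5],"turn": 0}
    - {"claw": -1,"travel": [0,0,1],"turn": 0}
    - {"claw": -1,"travel": [0,0,0],"turn": 0}

```text
time: 3.53
ee_pos: [0.4876, -0.0997, 0.199]
tcp_rot: [-179.9, -0.0, 96.4]
wrist_force: [-0.5, 0.2, 0.4]
opening: 0.0001
```

Call:
move_arm:
  commands:
    - {"claw": -1,"travel": [0,0,0],"turn": 0}

```text
time: 3.62
ee_pos: [0.4879, -0.0998, 0.2005]
tcp_rot: [180.0, 0.0, 96.3]
wrist_force: [-0.8, -0.5, -0.2]
opening: -0.0003
```

Call:
move_arm:
  commands:
    - {"claw": -1,"travel": [0,-0.1,0.6],"turn": 0}
    - {"claw": -1,"travel": [0,0,0.6],"turn": 0}
    - {"claw": -1,"travel": [0.5,0,0],"turn": 0}
    - {"claw": -1,"travel": [0.5,0,0],"turn": 0}
    - {"claw": -1,"travel": [0.5,0,0],"turn": 0}

```text
time: 4.03
ee_pos: [0.485, -0.0845, 0.1879]
tcp_rot: [180.0, -0.0, 96.3]
wrist_force: [0.8, -0.1, 0.5]
opening: 0.0001
```

```bash
python3 - <<'E'
from h import *
o=status.get_obs(); print(o['ee_pos'],o['tcp_rot'],o['wrist_force'])
im=viewer.camera('wrist'); 
im=im[100:320,220:420]
cv2.imwrite('pics/w3.png',cv2.convertScaleAbs(cv2.resize(im,None,fx=2.7,fy=2.7,interpolation=cv2.INTER_CUBIC),alpha=1.6))
E
```

```text
[ 0.4849713  -0.08446801  0.18785108] [ 1.79993488e+02 -5.64402053e-03  9.62888260e+01] [ 0.75378901 -0.05134287  0.526755  ]
```

View pics/w3.png

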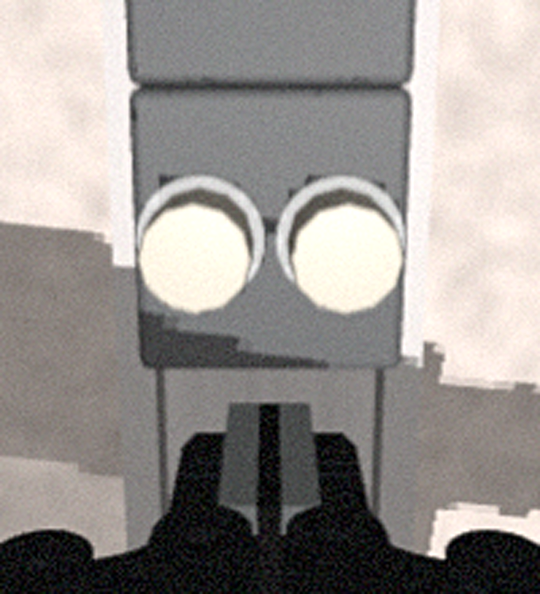

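Call:
move_arm:
  commands:
    - {"claw": -1,"travel": [0.2,0,0],"turn": 0}
    - {"claw": -1,"travel": [0.2,0,0],"turn": 0}
    - {"claw": -1,"travel": [0.2,0,0],"turn": 0}
    - {"claw": -1,"travel": [0.2,0,0],"turn": 0}
    - {"claw": -1,"travel": [0.2,0,0],"turn": 0}

```text
time: 4.5
ee_pos: [0.4839, -0.0749, 0.1878]
tcp_rot: [180.0, 0.0, 96.3]
wrist_force: [-0.1, -0.1, -0.9]
opening: 0.0001
```

Call:
move_arm:
  commands:
    - {"claw": -1,"travel": [0.1,0,0],"turn": 0}
    - {"claw": -1,"travel": [0.1,0,0],"turn": 0}
    - {"claw": -1,"travel": [0.1,0,0],"turn": 0}
    - {"claw": -1,"travel": [0.1,0,0],"turn": 0}
    - {"claw": -1,"travel": [0.1,0,0],"turn": 0}

```text
time: 4.92
ee_pos: [0.4833, -0.07, 0.1877]
tcp_rot: [-180.0, 0.0, 96.3]
wrist_force: [-0.0, -0.8, 0.0]
opening: 0.0001
```

Call:
move_arm:
  commands:
    - {"claw": -1,"travel": [0.1,0,0],"turn": 0}
    - {"claw": -1,"travel": [0.1,0,0],"turn": 0}
    - {"claw": -1,"travel": [0.1,0,0],"turn": 0}
    - {"claw": -1,"travel": [0.1,0,0],"turn": 0}
    - {"claw": -1,"travel": [0.1,0,0],"turn": 0}

```text
time: 5.33
ee_pos: [0.4828, -0.0651, 0.1877]
tcp_rot: [-180.0, 0.0, 96.3]
wrist_force: [-0.4, -0.7, -0.4]
opening: 0.0002
```

```bash
python3 - <<'E'
from h import *
o=status.get_obs(); print(o['ee_pos'],o['tcp_rot'],o['wrist_force'],o['torque'])
im=viewer.camera('wrist'); 
im=im[0:320,220:420]
cv2.imwrite('pics/w4.png',cv2.convertScaleAbs(cv2.resize(im,None,fx=1.85,fy=1.85,interpolation=cv2.INTER_CUBIC),alpha=1.6))
E
```

```text
[ 0.48280684 -0.0650586   0.18767223] [-1.79999079e+02  1.00438717e-02  9.62873243e+01] [-0.44041064 -0.71770024 -0.41706576] [-0.22973434 -0.05228805 -0.02461403]
```

View pics/w4.png

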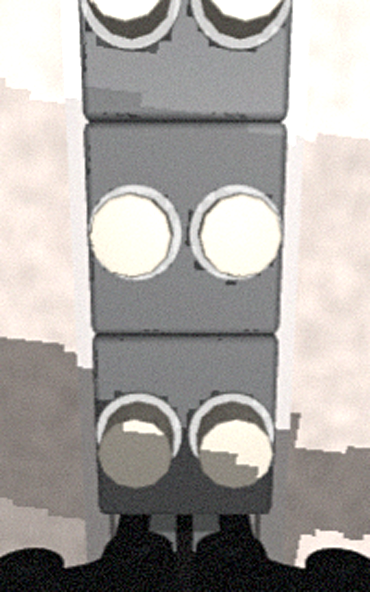

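Contact is close or just made: the fingertips are under the rear edge and the faces are still closed up. I'll push on steadily.

Call:
move_arm:
  commands:
    - {"claw": -1,"travel": [0.1,0,0],"turn": 0}
    - {"claw": -1,"travel": [0.15,0,0],"turn": 0}
    - {"claw": -1,"travel": [0.15,0,0],"turn": 0}
    - {"claw": -1,"travel": [0.2,0,0],"turn": 0}
    - {"claw": -1,"travel": [0.2,0,0],"turn": 0}

```text
time: 5.8
ee_pos: [0.4819, -0.057, 0.1877]
tcp_rot: [-180.0, 0.0, 96.3]
wrist_force: [1.0, -0.6, -0.0]
opening: 0.0002
```

Call:
move_arm:
  commands:
    - {"claw": -1,"travel": [0.2,0,0],"turn": 0}
    - {"claw": -1,"travel": [0.2,0,0],"turn": 0}
    - {"claw": -1,"travel": [0.2,0,0],"turn": 0}
    - {"claw": -1,"travel": [0.2,0,0],"turn": 0}
    - {"claw": -1,"travel": [0.2,0,0],"turn": 0}

```text
time: 6.22
ee_pos: [0.4808, -0.047, 0.1877]
tcp_rot: [180.0, -0.0, 96.3]
wrist_force: [-0.1, -1.5, -0.3]
opening: -0.0001
```

Call:
move_arm:
  commands:
    - {"claw": -1,"travel": [0.2,0,0],"turn": 0}
    - {"claw": -1,"travel": [0.2,0,0],"turn": 0}
    - {"claw": -1,"travel": [0.2,0,0],"turn": 0}
    - {"claw": -1,"travel": [0.2,0,0],"turn": 0}
    - {"claw": -1,"travel": [0.2,0,0],"turn": 0}

```text
time: 6.63
ee_pos: [0.4797, -0.0371, 0.1877]
tcp_rot: [-180.0, -0.0, 96.3]
wrist_force: [0.3, -0.9, -0.3]
opening: 0.0
```

```bash
python3 - <<'E'
from h import *
o=status.get_obs(); print(o['ee_pos'],o['tcp_rot'],o['wrist_force'],o['torque'])
im=viewer.camera('wrist'); 
im=im[0:320,220:420]
cv2.imwrite('pics/w5.png',cv2.convertScaleAbs(cv2.resize(im,None,fx=1.85,fy=1.85,interpolation=cv2.INTER_CUBIC),alpha=1.6))
im=viewer.camera('top')
cv2.imwrite('pics/t5.png',cv2.convertScaleAbs(cv2.resize(im[145:245,225:365],None,fx=5.7,fy=5.7,interpolation=cv2.INTER_CUBIC),alpha=1.5))
E
```

```text
[ 0.47971174 -0.03706058  0.18767516] [-1.79998367e+02 -1.74960170e-03  9.62926079e+01] [ 0.26493591 -0.88279499 -0.34517079] [-0.23806301 -0.06957638  0.01178506]
```

View pics/w5.png

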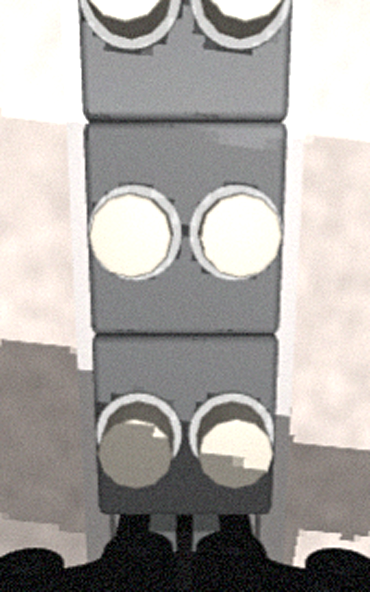

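View pics/t5.png

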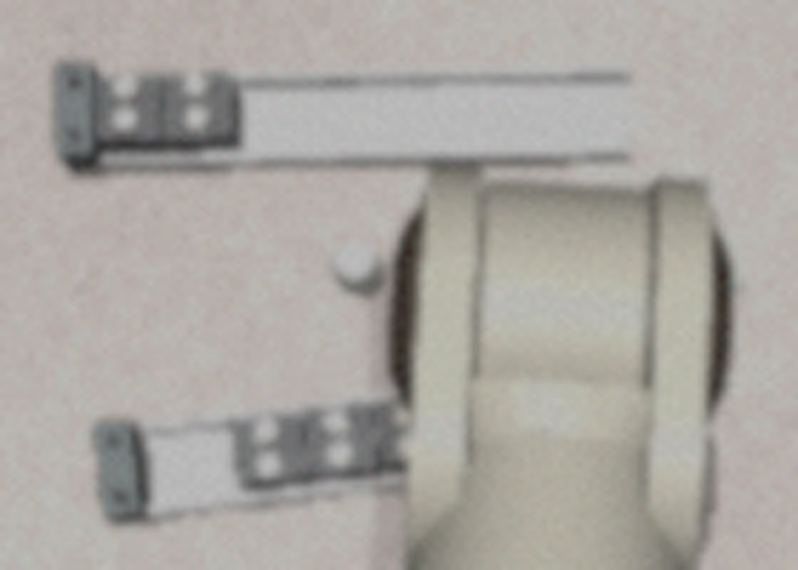

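Call:
move_arm:
  commands:
    - {"claw": -1,"travel": [0.2,0,0],"turn": 0}
    - {"claw": -1,"travel": [0.2,0,0],"turn": 0}
    - {"claw": -1,"travel": [0.2,0,0],"turn": 0}
    - {"claw": -1,"travel": [0.2,0,0],"turn": 0}
    - {"claw": -1,"travel": [0.2,0,0],"turn": 0}

```text
time: 7.15
ee_pos: [0.4786, -0.0272, 0.1877]
tcp_rot: [180.0, 0.0, 96.3]
wrist_force: [0.1, -1.1, -1.4]
opening: -0.0
```

Call:
move_arm:
  commands:
    - {"claw": -1,"travel": [0.2,0,0],"turn": 0}
    - {"claw": -1,"travel": [0.2,0,0],"turn": 0}
    - {"claw": -1,"travel": [0.2,0,0],"turn": 0}
    - {"claw": -1,"travel": [0.2,0,0],"turn": 0}
    - {"claw": -1,"travel": [0.2,0,0],"turn": 0}

```text
time: 7.57
ee_pos: [0.4775, -0.0172, 0.1877]
tcp_rot: [-180.0, 0.0, 96.3]
wrist_force: [-0.3, -2.1, 0.1]
opening: -0.0002
```

Call:
move_arm:
  commands:
    - {"claw": -1,"travel": [0.2,0,0],"turn": 0}
    - {"claw": -1,"travel": [0.2,0,0],"turn": 0}
    - {"claw": -1,"travel": [0.2,0,0],"turn": 0}
    - {"claw": -1,"travel": [0.2,0,0],"turn": 0}
    - {"claw": -1,"travel": [0.2,0,0],"turn": 0}

```text
time: 7.98
ee_pos: [0.4764, -0.0073, 0.1877]
tcp_rot: [180.0, 0.0, 96.3]
wrist_force: [0.8, -2.1, 1.4]
opening: 0.0
```

```bash
python3 - <<'E'
from h import *
o=status.get_obs(); print(o['ee_pos'],o['tcp_rot'],o['wrist_force'],o['torque'])
im=viewer.camera('wrist'); 
im=im[0:320,220:420]
cv2.imwrite('pics/w6.png',cv2.convertScaleAbs(cv2.resize(im,None,fx=1.85,fy=1.85,interpolation=cv2.INTER_CUBIC),alpha=1.6))
im=viewer.camera('top')
cv2.imwrite('pics/t6.png',cv2.convertScaleAbs(cv2.resize(im[145:245,225:365],None,fx=5.7,fy=5.7,interpolation=cv2.INTER_CUBIC),alpha=1.5))
E
```

```text
[ 0.47644774 -0.00725423  0.18771684] [1.79996166e+02 1.09545113e-03 9.62936802e+01] [ 0.83467329 -2.14915597  1.37325452] [-0.30104068 -0.04893532 -0.01183977]
```

View pics/w6.png

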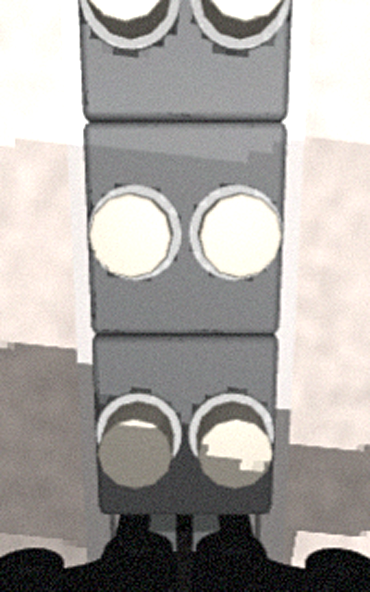

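View pics/t6.png

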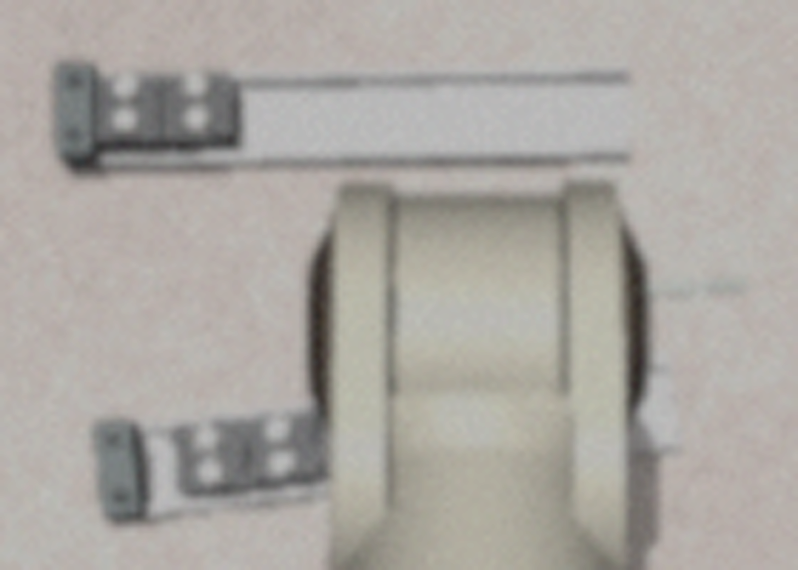

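About 15 mm is left (stop face at column 147, row front at 178). I'll slow down for the last part.

Call:
move_arm:
  commands:
    - {"claw": -1,"travel": [0.2,0,0],"turn": 0}
    - {"claw": -1,"travel": [0.2,0,0],"turn": 0}
    - {"claw": -1,"travel": [0.2,0,0],"turn": 0}
    - {"claw": -1,"travel": [0.15,0,0],"turn": 0}
    - {"claw": -1,"travel": [0.15,0,0],"turn": 0}

```text
time: 8.5
ee_pos: [0.4754, 0.0017, 0.1877]
tcp_rot: [-180.0, 0.0, 96.3]
wrist_force: [0.1, -1.5, -0.6]
opening: -0.0001
```

Call:
move_arm:
  commands:
    - {"claw": -1,"travel": [0.1,0,0],"turn": 0}
    - {"claw": -1,"travel": [0.1,0,0],"turn": 0}
    - {"claw": -1,"travel": [0.05,0,0],"turn": 0}
    - {"claw": -1,"travel": [0.05,0,0],"turn": 0}
    - {"claw": -1,"travel": [0.05,0,0],"turn": 0}

```text
time: 8.92
ee_pos: [0.4751, 0.005, 0.1877]
tcp_rot: [-180.0, 0.0, 96.3]
wrist_force: [0.1, -0.8, -0.1]
opening: -0.0001
```

```bash
python3 - <<'E'
from h import *
o=status.get_obs(); print(o['ee_pos'],o['tcp_rot'],o['wrist_force'],o['torque'])
im=viewer.camera('top')
cv2.imwrite('pics/t7.png',cv2.convertScaleAbs(cv2.resize(im[205:245,235:295],None,fx=13,fy=13,interpolation=cv2.INTER_CUBIC),alpha=1.5))
E
```

```text
[0.47508383 0.00499493 0.18766768] [-1.79999151e+02  2.06946704e-03  9.62930179e+01] [ 0.05507665 -0.83163307 -0.14674176] [-0.28522663 -0.05539882 -0.02216286]
```

View pics/t7.png

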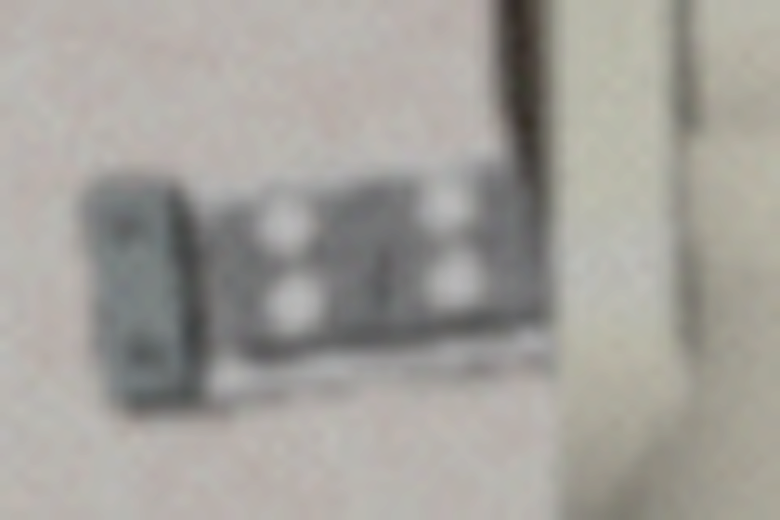

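Only a few mm are left. I'll creep forward in 0.5 mm rows and watch for the force to rise.

Call:
move_arm:
  commands:
    - {"claw": -1,"travel": [0.05,0,0],"turn": 0}
    - {"claw": -1,"travel": [0.05,0,0],"turn": 0}
    - {"claw": -1,"travel": [0.05,0,0],"turn": 0}
    - {"claw": -1,"travel": [0.05,0,0],"turn": 0}
    - {"claw": -1,"travel": [0.05,0,0],"turn": 0}

```text
time: 9.38
ee_pos: [0.4748, 0.0075, 0.1877]
tcp_rot: [180.0, 0.0, 96.3]
wrist_force: [0.3, -1.2, -0.9]
opening: 0.0002
```

Call:
move_arm:
  commands:
    - {"claw": -1,"travel": [0.05,0,0],"turn": 0}
    - {"claw": -1,"travel": [0.05,0,0],"turn": 0}
    - {"claw": -1,"travel": [0.05,0,0],"turn": 0}

```text
time: 9.63
ee_pos: [0.4746, 0.009, 0.1877]
tcp_rot: [-180.0, -0.0, 96.3]
wrist_force: [-0.3, -0.7, -0.6]
opening: -0.0001
```

Call:
move_arm:
  commands:
    - {"claw": -1,"travel": [0.05,0,0],"turn": 0}
    - {"claw": -1,"travel": [0.05,0,0],"turn": 0}

```text
time: 9.8
ee_pos: [0.4745, 0.01, 0.1877]
tcp_rot: [-180.0, -0.0, 96.3]
wrist_force: [0.3, -1.5, -0.9]
opening: 0.0004
```

Call:
move_arm:
  commands:
    - {"claw": -1,"travel": [0.05,0,0],"turn": 0}
    - {"claw": -1,"travel": [0.05,0,0],"turn": 0}

```text
time: 9.97
ee_pos: [0.4744, 0.011, 0.1876]
tcp_rot: [-180.0, -0.0, 96.3]
wrist_force: [0.2, -1.0, -0.4]
opening: -0.0002
```

```bash
python3 - <<'E'
from h import *
o=status.get_obs(); print(o['wrist_force'],o['torque'])
im=viewer.camera('top')
cv2.imwrite('pics/t8.png',cv2.convertScaleAbs(cv2.resize(im[205:245,235:295],None,fx=13,fy=13,interpolation=cv2.INTER_CUBIC),alpha=1.5))
E
```

```text
[ 0.24576237 -0.99199171 -0.35917596] [-0.24743988 -0.07252089 -0.02946545]
```

View pics/t8.png

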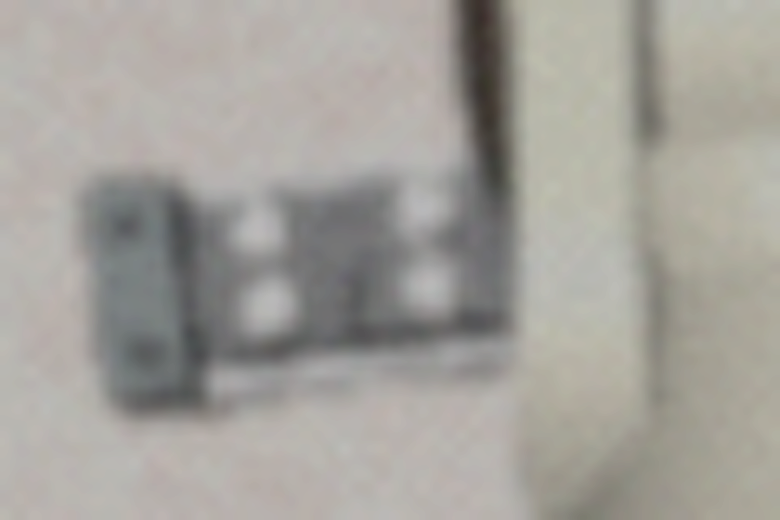

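Call:
move_arm:
  commands:
    - {"claw": -1,"travel": [0.05,0,0],"turn": 0}

```text
time: 10.1
ee_pos: [0.4744, 0.0115, 0.1877]
tcp_rot: [-180.0, -0.0, 96.3]
wrist_force: [0.6, -1.2, -0.4]
opening: -0.0001
```

Call:
move_arm:
  commands:
    - {"claw": -1,"travel": [0.05,0,0],"turn": 0}

```text
time: 10.18
ee_pos: [0.4743, 0.012, 0.1877]
tcp_rot: [-180.0, 0.0, 96.3]
wrist_force: [0.1, -0.8, -0.2]
opening: 0.0004
```

Call:
move_arm:
  commands:
    - {"claw": -1,"travel": [0.05,0,0],"turn": 0}

```text
time: 10.27
ee_pos: [0.4743, 0.0125, 0.1877]
tcp_rot: [-180.0, 0.0, 96.3]
wrist_force: [1.0, -0.4, -0.1]
opening: -0.0003
```

Call:
move_arm:
  commands:
    - {"claw": -1,"travel": [0.05,0,0],"turn": 0}

```text
time: 10.35
ee_pos: [0.4742, 0.013, 0.1877]
tcp_rot: [-180.0, -0.0, 96.3]
wrist_force: [0.2, -2.0, -1.5]
opening: 0.0004
```

Call:
move_arm:
  commands:
    - {"claw": -1,"travel": [0.04,0,0],"turn": 0}

```text
time: 10.43
ee_pos: [0.4741, 0.0134, 0.1877]
tcp_rot: [-180.0, 0.0, 96.3]
wrist_force: [0.3, -1.1, -0.2]
opening: -0.0
```

Call:
move_arm:
  commands:
    - {"claw": -1,"travel": [0.04,0,0],"turn": 0}

```text
time: 10.52
ee_pos: [0.4741, 0.0136, 0.1877]
tcp_rot: [-180.0, 0.1, 96.3]
wrist_force: [0.0, -5.1, -0.9]
opening: -0.0002
```

Call:
move_arm:
  commands:
    - {"claw": -1,"travel": [0.04,0,0],"turn": 0}

```text
time: 10.6
ee_pos: [0.4741, 0.0137, 0.1877]
tcp_rot: [-180.0, 0.1, 96.3]
wrist_force: [0.1, -8.1, -0.5]
opening: -0.0001
```

```bash
python3 - <<'E'
from h import *
o=status.get_obs(); print(o['wrist_force'],o['torque'])
im=viewer.camera('top')
cv2.imwrite('pics/t9.png',cv2.convertScaleAbs(cv2.resize(im[205:245,235:295],None,fx=13,fy=13,interpolation=cv2.INTER_CUBIC),alpha=1.5))
im=viewer.camera('wrist')[0:320,220:420]
cv2.imwrite('pics/w9.png',cv2.convertScaleAbs(cv2.resize(im,None,fx=1.85,fy=1.85,interpolation=cv2.INTER_CUBIC),alpha=1.6))
E
```

```text
[ 0.0596384  -8.11214808 -0.49133364] [-1.62669148 -0.08421989  0.00465508]
```

View pics/t9.png

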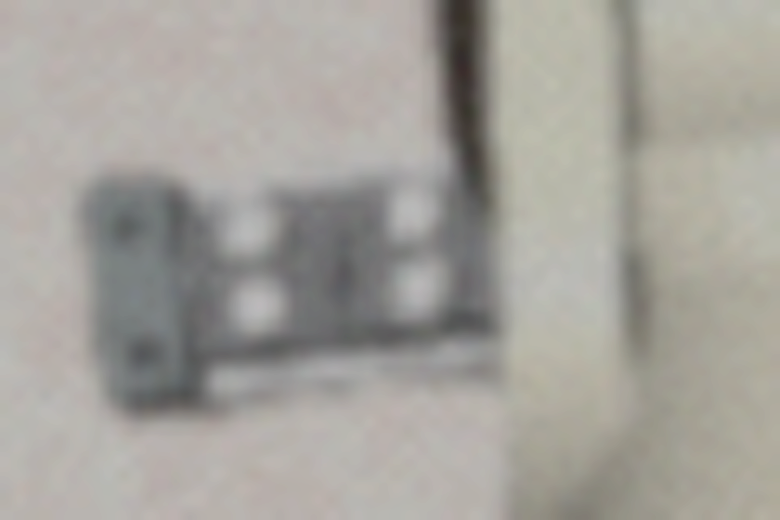

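View pics/w9.png

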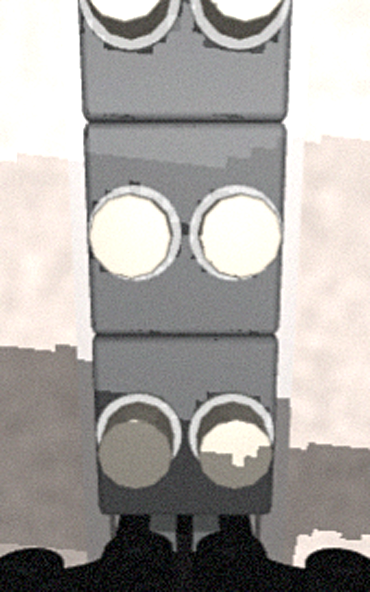

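The force rose to 8 N with motion stalled, and the caps sit by the stop just as the parked ones do, so the row is home. Now I back straight off and then rise.

Call:
move_arm:
  commands:
    - {"claw": -1,"travel": [-0.05,0,0],"turn": 0}
    - {"claw": -1,"travel": [-0.1,0,0],"turn": 0}
    - {"claw": -1,"travel": [-0.3,0,0],"turn": 0}
    - {"claw": -1,"travel": [-1,0,0],"turn": 0}
    - {"claw": -1,"travel": [-1.5,0,0],"turn": 0}

```text
time: 11.12
ee_pos: [0.4774, -0.0153, 0.1878]
tcp_rot: [180.0, -0.0, 96.4]
wrist_force: [0.6, 0.2, -0.7]
opening: -0.0001
```

Call:
move_arm:
  commands:
    - {"claw": -1,"travel": [-1.5,0,0],"turn": 0}
    - {"claw": -1,"travel": [-1,0,-1],"turn": 0}
    - {"claw": -1,"travel": [0,0,-3],"turn": 0}
    - {"claw": -1,"travel": [0,0,-4],"turn": 0}
    - {"claw": -1,"travel": [0,0,-4],"turn": 0}

```text
time: 11.53
ee_pos: [0.4795, -0.0408, 0.3092]
tcp_rot: [-179.9, -0.0, 96.2]
wrist_force: [1.2, 0.0, 0.8]
opening: -0.0001
```

Call:
move_arm:
  commands:
    - {"claw": -1,"travel": [0,0,-4],"turn": 0}
    - {"claw": -1,"travel": [0,0,-4],"turn": 0}
    - {"claw": -1,"travel": [-1,0,-1],"turn": 0}
    - {"claw": -1,"travel": [0,0,0],"turn": 0}
    - {"claw": -1,"travel": [0,0,0],"turn": 0}

```text
time: 11.95
ee_pos: [0.4812, -0.0505, 0.3986]
tcp_rot: [179.9, 0.0, 96.2]
wrist_force: [0.4, 0.6, -1.2]
opening: 0.0
```

```bash
python3 - <<'E'
from h import *
import pickle
o=status.get_obs(); print(o['ee_pos'],o['wrist_force'])
pickle.dump(cam('wrist'),open('w10.pkl','wb'))
cv2.imwrite('pics/w10.png',cv2.convertScaleAbs(viewer.camera('wrist'),alpha=1.3))
im=viewer.camera('top')
cv2.imwrite('pics/t10.png',cv2.convertScaleAbs(cv2.resize(im[145:245,225:365],None,fx=5.7,fy=5.7,interpolation=cv2.INTER_CUBIC),alpha=1.5))
E
```

```text
[ 0.48117616 -0.05053139  0.3985662 ] [ 0.38145582  0.57791803 -1.2293935 ]
```

View pics/w10.png

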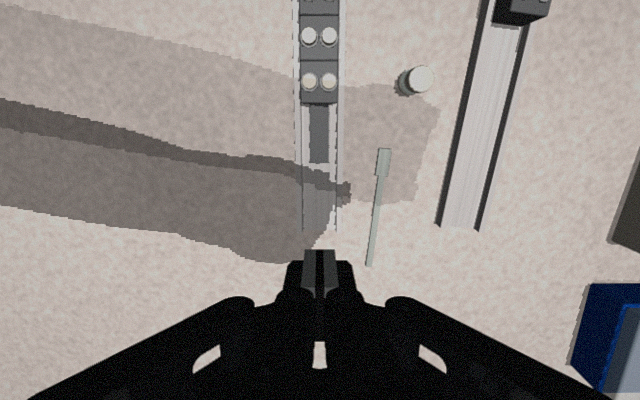

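View pics/t10.png

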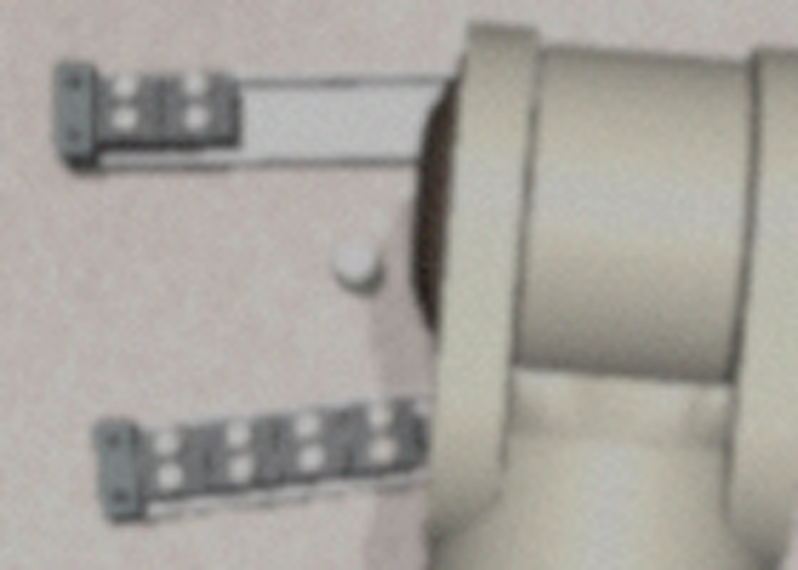

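The row is home. The carriers' caps run from about (170,458) to (382,433) and are evenly spaced. I'll take one close check from above the row before handing in.

Call:
move_arm:
  commands:
    - {"claw": -1,"travel": [2.5,0,0],"turn": 0}
    - {"claw": -1,"travel": [2.5,0,0],"turn": 0}
    - {"claw": -1,"travel": [2.5,0,0],"turn": 0}
    - {"claw": -1,"travel": [0,0,0],"turn": 0}
    - {"claw": -1,"travel": [0,0,0],"turn": 0}

```text
time: 12.47
ee_pos: [0.4726, 0.0255, 0.3965]
tcp_rot: [-179.9, -0.0, 96.4]
wrist_force: [0.5, -0.9, -0.3]
opening: -0.0003
```

```bash
python3 - <<'E'
from h import *
o=status.get_obs(); print(o['ee_pos'],o['wrist_force'],o['time'])
im=viewer.camera('wrist')[0:260,220:480]
cv2.imwrite('pics/w11.png',cv2.convertScaleAbs(cv2.resize(im,None,fx=2.3,fy=2.3,interpolation=cv2.INTER_CUBIC),alpha=1.5))
E
```

```text
[0.47260045 0.02554044 0.39645156] [ 0.501119   -0.90503081 -0.2678476 ] 12.4667
```

View pics/w11.png

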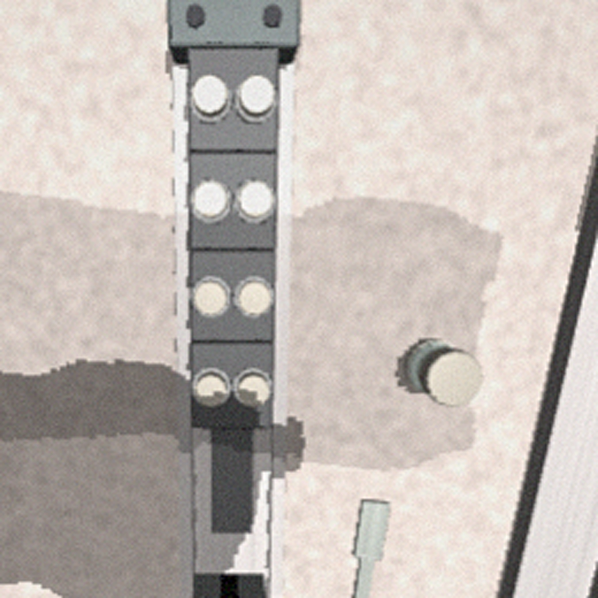

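The first carrier sits against the stop (edge at row 45), and all four are face to face with no gaps.

```bash
python3 -c "
from workcell import bot
print(bot.job_done())"
```

```text
the job is handed in; nothing more can be done
None
```

The row of four is home: the first carrier is against the end stop, and the other three are closed up behind it. I pushed only on the rear carrier, about 75–80 mm, with the shut fingertips inside the channel.

- **Push force:** it stayed at about 1–2 N while the row slid, then rose to 8 N with the motion stalled when the first carrier met the stop.
- **Last checks:** after I backed straight off and lifted clear, the close wrist picture showed no gap at the stop or between carriers. The vial, the scoop and the two parked carriers looked unmoved in the final views. I did not look again at the reagent bottle, beaker, tip box or jar, but the arm did not work near them.
- **Disagreement:** the stop came about 5–6 mm later than my first camera estimate, so I went by the force rise and the pictures. No check failed.
- **Time:** the job was handed in at about 12.5 s of the 34 s allowed, with the gripper in free air above the row.

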